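# Press the label holder home behind the bin rack's lip and hold it

### The job

Take the yellow label holder out of the wooden stand, push it upright down behind the aluminium lip on the front of the green bin rack until it is fully home against its spring, without ramming it, and finish while still holding it pressed fully down there so that I can put in the locking screw: it springs up if you let go, so do not release it. Leave the other two holders in their slots, and leave the spray can, the short pipe and the mug where they are.

Things in the scene. Friction and masses are not known exactly. Their poses are not given: they have to be found in the camera images.
- yellow_mid (a point): centre, half-way up, of the yellow label holder (60 g): a plate 70 mm wide (its y) x 5 mm thick (its x), white paper on both faces, topped by a grip bar 40 mm wide (y) x 12 mm thick (x) x 24 mm tall. 84 mm tall over all (z up): foot 42 mm below this point, centre of the grip bar 30 mm above it. Both faces are alike
- yellow: the same yellow holder; origin at the centre of its foot
- red_mid (a point): label holder, exactly like the yellow one but red; bystander, stays in its slot in the stand
- green_mid (a point): label holder, exactly like the yellow one but green; bystander, stays in its slot in the stand
- channel (a point): centre of the label channel between the aluminium lip and the rack's front edge, where its straight part begins, 92 mm above the bench. x level, square to the lip, from lip into rack; y along the lip; z up. Straight part 9 mm (x) by 76 mm (y); above it the walls flare outward up to 105 mm above the bench (mouth about 22 mm in x). Fully home, the holder's foot is 26 mm below this point, its centre 16 mm above
- rack: green two-tier rack with blue bins, bolted down, 200 mm deep (x), 260 mm wide (y), origin under its centre, x away from the lip. The channel is in the middle of its front (-x) edge, 104.5 mm from the origin. Upper bin tops are 137 mm above the bench and start 72 mm behind the channel; the thin back plate reaches 150 mm
- stand: wooden stand 46 x 272 x 30 mm high, origin under its centre, loose holders standing in three slots in a row along its y, 85 mm apart and 22 mm deep, foot 8 mm above the bench. Fixed. Which colour is in which slot varies
- seat (a joint): how far the red sprung seat at the bottom of the channel is pressed down, m: 0 at rest, 0.008 against its hard stop; its top is 18 mm below the channel point at rest, 26 mm when fully pressed; its spring gives about 3.6 N at first touch and 8.5 N at the stop
- spray_can: orange-banded spray can, 54 mm across, 170 mm tall, origin under its centre; bystander
- pipe_offcut: short upright steel pipe, 60 mm across, 60 mm tall, origin under its centre; bystander
- mug: blue mug, 80 mm across, 90 mm tall, origin under its centre; bystander
There are look-alikes about, which are no part of the job. Several things have the shape of the yellow; the one meant has the colours described above.

How it is judged:
By the outcome, as a careful person would: the job done as asked, in the order asked, and still so for the second after the job is handed in, while the arm keeps its last pose, push and grip.
It also fails if it takes over 32 s, if anything falls off the work surface, if the arm or the gripper's body presses on something with over 40 N, if the wrist force passes 120 N, or if a joint passes its speed limit or range.

### The arm

A 6-joint arm with a two-finger parallel gripper is mounted at the origin on the work surface. World frame = base frame: x ahead of the robot, y to its left, z up, the work surface at z = 0. Lengths are in m, angles in degrees, forces in N, time in s.
With the tool pointing down it reaches from about 0.25 to 0.775 m from the base axis. Payload 4 kg.
Tool frame: the origin (TCP) lies on the centre line of the jaws, within the pads' length; the fingertips stand 22 mm ahead of it and the grasp point (between the pads) lies 3 mm ahead of it (arm.tcp_to_tips is the distance from the TCP to the fingertips, in m); z points along the fingers, y is the line along which they close (so a half turn about z gives the same grasp; the last joint's range is limited). The gripper opens to 85 mm and grips with 20 to 120 N. Pads are 22 mm wide; open, the fingers measure 114 mm over their backs; the gripper's body (76 mm by 85 mm) begins 54 mm behind the grasp point. The pads swing forward as they close: fully open they stand 13 mm farther back than shut.
Start: joints at [-72.256, 4.996, 78.535, -0, 96.463, -5.907], TCP at [0.221, -0.504, 0.253] pointing down, gripper open.
Joint ranges: [-177.83, 177.83], [-43.37, 116.18], [15.69, 146.23], [-61.86, 241.86], [9.47, 152.12], [-147.06, 147.06]. Speed limits (degrees/s): [159.86, 159.86, 180, 180, 180, 180].

### API

Orientations are given as a 3x3 rotation matrix whose columns are the frame's x, y, z axes.
In Python, from plant import arm gives the robot as it stands. Calls block until the motion is done:
- arm.move_ptp(position, orientation): joint-space move of the TCP to a pose.
- arm.movel(position, attitude=None, v=0.15, max_force=None): straight line of the TCP; attitude=None keeps the orientation; v is the mean speed in m/s. With max_force (N) it stops when the force on the tool has changed by that much, and returns True; else False.
- arm.move_j(angles): joint-space move.
- arm.open() and arm.clamp(newtons=None): open the fingers fully, or close them until they stop; newtons is the grip in N (None keeps the last).
- arm.wait(seconds).
- arm.ik(position, orientation): joint angles nearest the present ones, or None.
- arm.state(): the state.
- arm.get_image(name): name is "scene" or "top" or "wrist"; returns a dict with "image" (400x640x3 uint8, red, green, blue), "range_z" (400x640 float32, m along the optical axis (not along the pixel's ray), 0 where there is no reading), "mtx" (3x3 intrinsics, pixels), "T" (4x4, takes a point from camera to world coordinates); the wrist camera has in their place "hand_eye" (4x4, takes a point from camera to tool coordinates, whose origin is the TCP and whose axes are the flange's). Camera axes: x right, y down, z forward; pixel columns grow to the right and rows downward; lengths in m; the calibration is good to about 2 mm. A picture is of the moment at which its call begins: read the wrist's pose just before it.
A pose or a line that the arm cannot do raises arm.IKError and nothing moves.
- arm.hand_in(): hands the job in; it is judged then, once.
The state is a dict: "clock": time; "qpos": joint angles; "dq": joint speeds; "effort": joint torques, N m; "tcp_pos": TCP position; "ee_rot": TCP orientation; "force": force on the tool from outside, world axes, zero at the start; "moment": the same for the moment, N m; "gripper_width": finger opening in m; "gripper_force": force on a finger pad.
Only numpy, scipy, OpenCV 4.12 (cv2) and the standard library are available. Lean on these libraries where they do the work, as an engineer would, in place of code of your own. Each camera call takes 0.05 s, during which the arm holds its last target. There are 200 camera calls.

## Working session

There is one attempt and no reset: what is moved stays moved. The work goes in short steps, each a Python script; the robot and the scene stay as the last script left them, time stands still between calls to the robot, and variables do not carry over. Pictures are saved under pics/ and viewed, at most 10 in all, crops included, and the job is handed in when it is done.

```bash
ls; mkdir -p pics
python3 - <<'E'
from plant import arm
import cv2,numpy as np,pickle
for n in("scene","top"):
    d=arm.get_image(n); pickle.dump({k:d[k] for k in d},open(f"{n}.pkl","wb"))
    cv2.imwrite(f"pics/{n}.png",d["image"][:,:,::-1]); print(n,d["T"].round(3),d["mtx"].round(1))
print(arm.state())
E
```

```text
pics
scene [[-0.196  0.653 -0.731  1.324]
 [ 0.98   0.141 -0.137  0.186]
 [ 0.014 -0.744 -0.668  0.771]
 [ 0.     0.     0.     1.   ]] [[406.2   0.  311.2]
 [  0.  406.2 200.1]
 [  0.    0.    1. ]]
top [[-0.009 -0.997  0.081  0.447]
 [-1.     0.008 -0.014  0.055]
 [ 0.013 -0.082 -0.997  1.299]
 [ 0.     0.     0.     1.   ]] [[497.7   0.  317.3]
 [  0.  497.7 191.8]
 [  0.    0.    1. ]]
{'clock': 0.1, 'qpos': array([-7.22554449e+01,  5.03747804e+00,  7.86175557e+01,  1.38823617e-04,
        9.64644234e+01, -5.90732962e+00]), 'dq': array([-0.00807711, -0.19111395, -0.17708612, -0.0619763 ,  0.01193361,
       -0.03679141]), 'effort': array([ 3.20918123e-03, -3.53014576e+01, -3.14217997e+01, -4.01838145e-05,
        7.91843544e-03,  8.16790305e-06]), 'tcp_pos': array([ 0.22051602, -0.50340351,  0.25221829]), 'ee_rot': array([[ 9.15999774e-01,  4.01178281e-01, -6.33135496e-04],
       [ 4.01178722e-01, -9.15997646e-01,  1.98646166e-03],
       [ 2.16974651e-04, -2.07359893e-03, -9.99997827e-01]]), 'force': array([ 0.12970101, -0.75749677, -0.51772614]), 'moment': array([ 0.02268148, -0.03958886, -0.02021992]), 'gripper_force': 0.0, 'gripper_width': 0.0854135678477298}
```

View pics/scene.png

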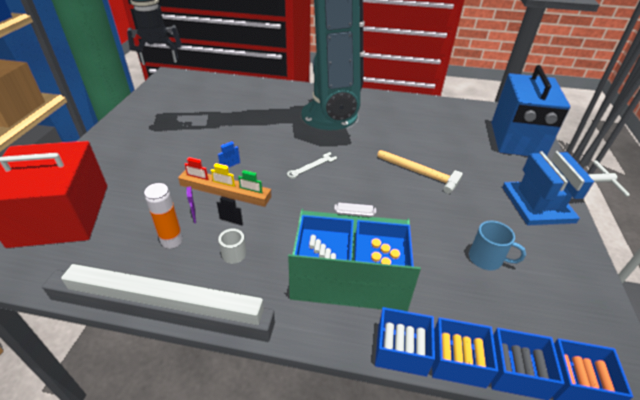

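View pics/top.png

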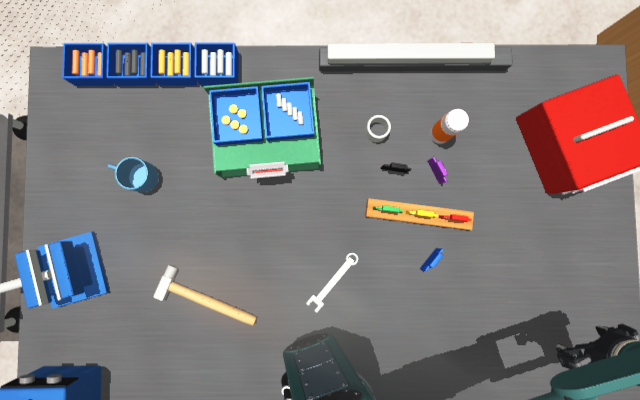

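The candidates in the top view are holder shapes: yellow (422,214) in the middle slot, red (457,217), green (387,209), and loose on the bench blue (432,259), purple (438,170) and black (396,168). The yellow rods at (172,62) and discs at (235,118) are only colour matches. I choose yellow at (422,214). The rack lip with the white and red seat is at (267,170).

```bash
cat > h.py <<'E'
import cv2,numpy as np,pickle
def ray(px,z,M,T):
    px=np.atleast_2d(px).astype(float); d=np.c_[(px-M[:2,2])/[M[0,0],M[1,1]],np.ones(len(px))]@T[:3,:3].T
    return T[:3,3]+d*((z-T[2,3])/d[:,2])[:,None]
def hsv(img,lo,hi,roi):
    h=cv2.inRange(cv2.cvtColor(img,cv2.COLOR_RGB2HSV),lo,hi); m=np.zeros_like(h); x0,y0,x1,y1=roi; m[y0:y1,x0:x1]=h[y0:y1,x0:x1]; return m
def cloud(d,T):
    M=d["mtx"];v,u=np.mgrid[:400,:640];z=d["range_z"]
    P=np.dstack([(u-M[0,2])/M[0,0]*z,(v-M[1,2])/M[1,1]*z,z]); return P@T[:3,:3].T+T[:3,3]
def rect(m):
    c=max(cv2.findContours(m,cv2.RETR_EXTERNAL,cv2.CHAIN_APPROX_NONE)[0],key=cv2.contourArea); return c[:,0,:]
def mrect(P):
    r=cv2.minAreaRect((P[:,:2]*1000).astype(np.float32)); return r
E
python3 - <<'E'
from h import *
d=pickle.load(open("top.pkl","rb"));M,T,im=d["mtx"],d["T"],d["image"]
C=cloud(d,T)
# stand by depth + colour
m=hsv(im,(8,120,80),(20,255,255),(355,190,485,240))
print("stand",mrect(ray(rect(m),0.03,M,T)))
for n,lo,hi in(("y",(22,120,90),(35,255,255)),("g",(50,100,60),(85,255,255)),("r",(0,180,90),(5,255,255))):
    m=hsv(im,lo,hi,(355,190,485,240)); c=rect(m); P=C[m>0]; P=P[P[:,2]>.075]
    print(n,c.mean(0),mrect(ray(c,.092,M,T)),P.mean(0).round(4),len(P),P[:,2].max())
m=hsv(im,(50,80,40),(85,255,255),(200,70,330,185)); c=rect(m)
print("rack hull px",cv2.boxPoints(cv2.minAreaRect(c)))
for p in[(250,155),(267,160),(267,170),(267,173),(300,160),(235,120),(267,82),(432,259),(438,170),(396,168),(250,175),(285,173)]: print(p,C[p[1],p[0]].round(4),im[p[1],p[0]])
a=cv2.resize(im[150:275,350:490],None,fx=4,fy=4); b=cv2.resize(im[145:190,200:335],None,fx=4.15,fy=4,interpolation=cv2.INTER_CUBIC)
o=np.zeros((500+180,max(a.shape[1],b.shape[1]),3),np.uint8);o[:500,:a.shape[1]]=a;o[500:,:b.shape[1]]=b
o=cv2.resize(o,None,fx=.88,fy=.88)
cv2.imwrite("pics/crop1.png",o[:,:,::-1])
E
```

```text
stand ((492.4228210449219, -223.00399780273438), (274.7414245605469, 48.49951171875), 82.18358612060547)
y [421.80597015 212.94029851] ((493.55023193359375, -215.59994506835938), (76.0278549194336, 13.601566314697266), 82.41580963134766) [ 0.4939 -0.2137  0.1033] 101 1.2988364186810184
g [387.98387097 208.72580645] ((504.2590026855469, -132.89120483398438), (70.89522552490234, 11.785218238830566), 82.41395568847656) [ 0.5032 -0.1365  0.1065] 79 1.2988364186810184
r [454.25396825 217.28571429] ((480.79315185546875, -295.3537902832031), (75.54815673828125, 12.148941993713379), 89.52328491210938) [ 0.4805 -0.3007  0.1063] 79 1.2988364186810184
rack hull px [[202.97443  85.71112]
 [312.90878  75.97011]
 [321.07843 168.17027]
 [211.14407 177.91129]]
(250, 155) [0.6376 0.2015 0.0912] [112 212 151]
(267, 160) [0.6249 0.16   0.0916] [113 210 151]
(267, 170) [0.6023 0.1614 0.0758] [212  75  72]
(267, 173) [0.5921 0.1594 0.0986] [242 226 226]
(300, 160) [0.6243 0.0793 0.0925] [113 210 151]
(235, 120) [0.7205 0.2357 0.1097] [248 243 237]
(267, 82) [0.8016 0.1548 0.15  ] [ 71 139  97]
(432, 259) [ 0.3801 -0.2424  0.0726] [ 21  49 117]
(438, 170) [ 0.6007 -0.2653  0.0654] [69 31 88]
(396, 168) [ 0.6059 -0.1593  0.0698] [18 18 19]
(250, 175) [ 0.5997  0.2131 -0.0054] [182 175 175]
(285, 173) [0.5909 0.1154 0.1065] [183 175 175]
```

View pics/crop1.png

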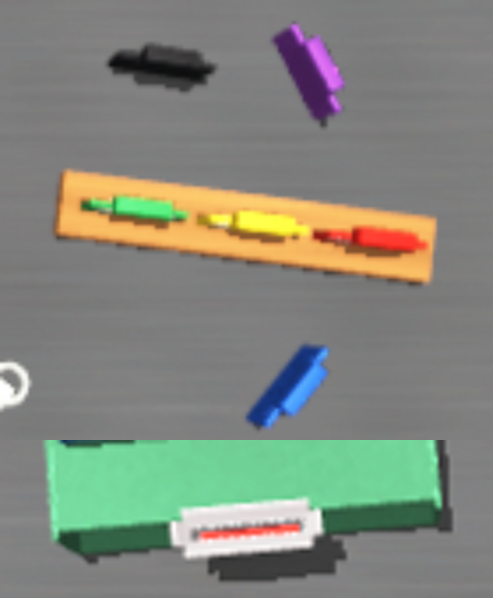

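The crop confirms yellow is the middle slot holder, between green and red, with the channel in the middle of the rack's near edge. Next: wrist views above the channel and the yellow holder.

```bash
cat >> h.py <<'E'
def R(yaw,flip=1):
    a=np.radians(yaw);c,s=np.cos(a)*flip,np.sin(a)*flip
    return np.array([[-s,c,0],[c,s,0],[0,0,-1.]])
def shot(arm,name):
    s=arm.state(); d=arm.get_image("wrist"); W=np.eye(4);W[:3,:3]=s["ee_rot"];W[:3,3]=s["tcp_pos"]
    d["T"]=W@d["hand_eye"]; pickle.dump(d,open(name+".pkl","wb")); cv2.imwrite(f"pics/{name}.png",d["image"][:,:,::-1]); return d
E
python3 - <<'E'
from h import *
from plant import arm
for f in(1,-1):
    for p,y in(((.493,-.2145,.24),-7.7),((.603,.161,.3),5)):
        q=arm.ik(p,R(y,f)); print(f,p,None if q is None else np.round(q,1))
f=1 if arm.ik((.493,-.2145,.24),R(-7.7,1)) is not None and abs(arm.ik((.493,-.2145,.24),R(-7.7,1))[5])<130 else -1
print(f)
arm.move_ptp((.493,-.2145,.24),R(-7.7,f)); d=shot(arm,"wy"); print(d["hand_eye"].round(3),d["mtx"].round(0),arm.state()["clock"],arm.state()["tcp_pos"])
E
```

```text
1 (0.493, -0.2145, 0.24) [-29.6   3.6  81.5  -0.   94.9 -21.9]
1 (0.603, 0.161, 0.3) [  9.7  14.4  62.4  -0.  103.1   4.7]
-1 (0.493, -0.2145, 0.24) None
-1 (0.603, 0.161, 0.3) None
1
[[ 0.    -0.952 -0.307  0.078]
 [ 1.    -0.     0.001 -0.   ]
 [-0.001 -0.307  0.952 -0.122]
 [ 0.     0.     0.     1.   ]] [[347.   0. 321.]
 [  0. 347. 201.]
 [  0.   0.   1.]] 1.625 [ 0.49259817 -0.21561132  0.2400389 ]
```

View pics/wy.png

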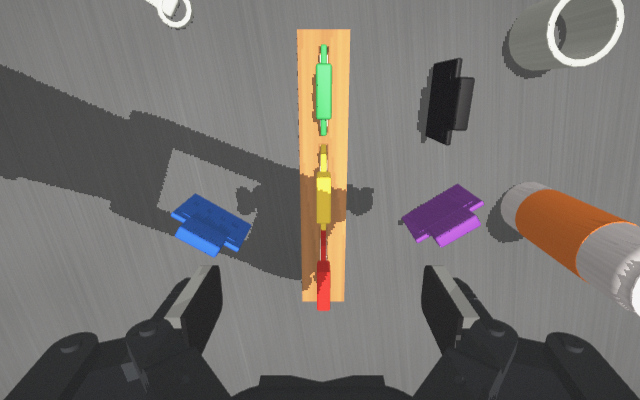

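The wrist view shows the yellow bar at (323,199) and its neighbours red (323,285) and green (323,92), with clear space for the fingers on both sides. Next I measure it and look at the channel.

Run:
```python
from h import *
from plant import arm
d=pickle.load(open("wy.pkl","rb"));C=cloud(d,d["T"])
m=hsv(d["image"],(20,120,60),(35,255,255),(290,130,355,240))
P=C[(m>0)&(d["range_z"]>0)]; 
for a,b in((.083,.1),(.06,.076)):
    Q=P[(P[:,2]>a)&(P[:,2]<b)]; print("yellow",len(Q),mrect(Q),np.median(Q[:,2]))
n=m*0; n[(C[:,:,2]>.083)&(C[:,:,2]<.1)&(m>0)]=255; print(mrect(ray(rect(n),.092,d["mtx"],d["T"])))
mo=hsv(d["image"],(8,100,50),(20,255,255),(290,20,360,310)); print("stand",mrect(ray(rect(mo),.03,d["mtx"],d["T"])))
arm.move_ptp((.55,.158,.27),R(5)); d=shot(arm,"wc"); print(arm.state()["clock"],arm.state()["tcp_pos"])
```

```text
yellow 697 ((492.8315734863281, -224.15133666992188), (39.175376892089844, 11.551633834838867), 82.46846771240234) 0.09318780855017317
yellow 156 ((491.74664306640625, -224.1553955078125), (69.12071228027344, 10.148173332214355), 78.8298110961914) 0.0712219588689702
((492.9028625488281, -223.3478546142578), (41.128170013427734, 11.482128143310547), 82.65023803710938)
stand ((492.7514953613281, -225.51124572753906), (273.3330078125, 46.52515411376953), 82.17039489746094)
3.0833 [0.55027115 0.15660248 0.26984327]
```

View pics/wc.png

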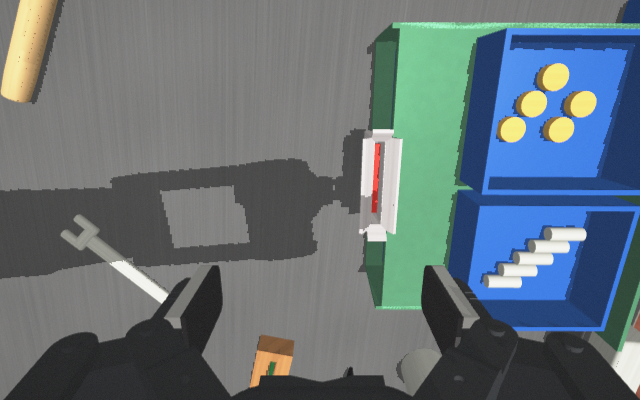

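The wrist view shows the rack's channel at (377,178), with the white lip around (362–400, 130–240) and the red seat inside it. Both finger tips are clear.

Run:
```python
from h import *
d=pickle.load(open("wc.pkl","rb"));C=cloud(d,d["T"]);im=d["image"];M,T=d["mtx"],d["T"]
# green tier front edge at its top level
mg=hsv(im,(50,60,110),(85,255,255),(380,15,470,312))
P=C[mg>0]; z=np.median(P[:,2]); print("tier z",z)
E=[]
for v in list(range(45,125,3))+list(range(248,300,3)):
    u=np.where((mg[v]>0)&(abs(C[v,:,2]-z)<.004))[0]
    if len(u): E.append((u[0],v))
Q=ray(np.array(E),z,M,T)[:,:2]; l=cv2.fitLine(Q.astype(np.float32),cv2.DIST_HUBER,0,.001,.001).ravel(); print("front edge",l, "yaw",np.degrees(np.arctan2(-l[0]*np.sign(l[1]),l[1]*np.sign(l[1]))))
n=mg*0; n[(mg>0)&(abs(C[:,:,2]-z)<.005)]=255
# lip: white
h=cv2.cvtColor(im,cv2.COLOR_RGB2HSV)
mw=hsv(im,(0,0,110),(179,40,255),(350,120,410,250)); W=C[(mw>0)&(C[:,:,2]>.06)]
print("white",mrect(W[W[:,2]>.08]),np.percentile(W[:,2],[1,50,99]))
print("white hull@.105",mrect(ray(rect(mw),.105,M,T)))
mr=hsv(im,(0,120,80),(6,255,255),(355,130,400,230))|hsv(im,(174,120,80),(180,255,255),(355,130,400,230))
S=C[mr>0];print("seat",np.median(S,0),mrect(ray(rect(mr),.074,M,T)))
for v in(150,165,178,192,205):
    print(v,[(u,*np.round(C[v,u]*1000).astype(int)) for u in range(358,406,3)])
```

```text
tier z 0.09351161161204624
front edge [ 0.08219645 -0.9966161   0.6094286   0.17305534] yaw 4.714829
white ((595.3880004882812, 173.056640625), (55.23371124267578, 151.1728973388672), 20.366357803344727) [0.07110006 0.10124861 0.10774269]
white hull@.105 ((596.1478881835938, 157.18606567382812), (42.81624984741211, 115.02667236328125), 6.363372325897217)
seat [0.60085413 0.15876375 0.07550045] ((601.1964111328125, 157.46267700195312), (5.142065048217773, 66.04540252685547), 4.8176589012146)
150 [(358, np.int64(590), np.int64(172), np.int64(3)), (361, np.int64(594), np.int64(172), np.int64(2)), (364, np.int64(583), np.int64(189), np.int64(106)), (367, np.int64(585), np.int64(189), np.int64(104)), (370, np.int64(589), np.int64(188), np.int64(100)), (373, np.int64(592), np.int64(188), np.int64(95)), (376, np.int64(598), np.int64(185), np.int64(74)), (379, np.int64(600), np.int64(185), np.int64(76)), (382, np.int64(602), np.int64(186), np.int64(80)), (385, np.int64(602), np.int64(189), np.int64(94)), (388, np.int64(604), np.int64(189), np.int64(97)), (391, np.int64(606), np.int64(190), n
[... 2826 characters left out ...]
, np.int64(141), np.int64(106)), (367, np.int64(592), np.int64(140), np.int64(101)), (370, np.int64(596), np.int64(138), np.int64(95)), (373, np.int64(602), np.int64(132), np.int64(76)), (376, np.int64(605), np.int64(132), np.int64(76)), (379, np.int64(606), np.int64(135), np.int64(82)), (382, np.int64(607), np.int64(138), np.int64(93)), (385, np.int64(609), np.int64(140), np.int64(97)), (388, np.int64(611), np.int64(141), np.int64(100)), (391, np.int64(613), np.int64(142), np.int64(102)), (394, np.int64(615), np.int64(143), np.int64(106)), (397, np.int64(617), np.int64(144), np.int64(106)), (400, np.int64(623), np.int64(140), np.int64(94)), (403, np.int64(625), np.int64(141), np.int64(95))]
```

Yellow is at (0.4928,-0.2236), yaw -7.7°, with its bar top at 0.092 as specified. The channel is at (0.600,0.158), yaw 4.75°; its wall gap (~10 mm), seat (z≈0.075) and tier (z≈0.093) all match the given sizes. Now the grasp.

Run:
```python
from h import *
from plant import arm
r=R(-7.7); x,y=.4928,-.2236
arm.move_ptp((x,y,.20),r)
print(arm.movel((x,y,.083),v=.12,max_force=15),arm.state()["tcp_pos"])
arm.clamp(80); s=arm.state(); print(s["gripper_width"],s["gripper_force"],s["force"],s["tcp_pos"],s["clock"])
if .008<s["gripper_width"]<.016:
    arm.movel((x,y,.125),v=.06); arm.movel((x,y,.24),v=.2)
    s=arm.state(); print(s["gripper_width"],s["force"],s["clock"]); shot(arm,"wg")
```

```text
False [ 0.49347176 -0.22390964  0.0840229 ]
0.010955585173855554 78.43926787376404 [ 0.28926622 -0.23038088  2.49251311] [ 0.4929879  -0.22373844  0.08326513] 6.3333
0.010494879030025443 [-0.63842584 -0.48017784 -0.69058021] 7.9083
```

View pics/wg.png

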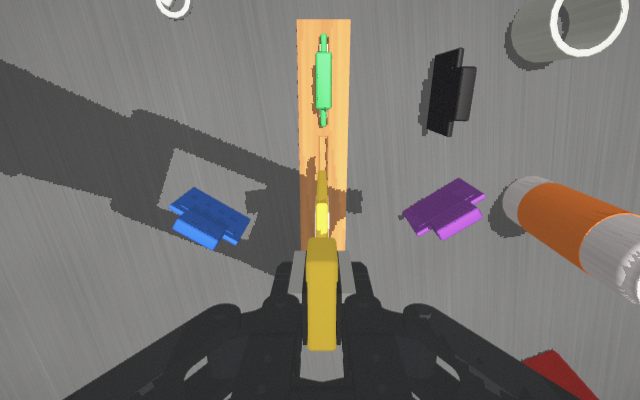

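The yellow holder is in the jaws, its bar at (321,295), and looks upright; the empty slot is behind it at (323,150). Now I measure its offset and tilt in the hand.

Run:
```python
from h import *
d=pickle.load(open("wg.pkl","rb"));H=d["hand_eye"];C=cloud(d,H);im=d["image"]
m=hsv(im,(20,110,50),(35,255,255),(290,160,350,360))
P=C[(m>0)&(C[:,:,2]<.1)]; 
for lo,hi in((-.03,-.004),(-.004,.012),(.012,.03),(.03,.09)):
    Q=P[(P[:,2]>lo)&(P[:,2]<=hi)]
    if len(Q)>5: print(lo,len(Q),"med",np.median(Q,0).round(4),"min",np.percentile(Q,1,0).round(4),"max",np.percentile(Q,99,0).round(4))
B=m*0;B[(m>0)&(C[:,:,2]<-.003)]=255
print(mrect(ray(rect(B),-.009,d["mtx"],H)))
Q=P[P[:,2]<-.004]; A=np.c_[Q[:,:2],np.ones(len(Q))]; print("plane slope",np.linalg.lstsq(A,Q[:,2],rcond=None)[0])
```

```text
-0.03 2889 med [ 0.0022 -0.0002 -0.01  ] min [-0.0201 -0.0057 -0.012 ] max [ 0.0187  0.0055 -0.0046]
-0.004 705 med [0.0186 0.0002 0.0064] min [ 0.0098 -0.0065 -0.0039] max [0.0325 0.0058 0.012 ]
0.012 335 med [ 0.0315 -0.0002  0.0131] min [ 0.0178 -0.0043  0.012 ] max [0.0338 0.0024 0.0294]
0.03 191 med [0.0334 0.0003 0.047 ] min [ 0.032  -0.0023  0.0308] max [0.0339 0.0025 0.0708]
((0.43824005126953125, -0.1965465545654297), (11.829076766967773, 43.4045295715332), 89.9786605834961)
plane slope [-0.2977749   0.01362364 -0.0100111 ]
```

The holder is upright and within 1 mm of centre in the jaws. Go to the channel and insert, stepping gently.

Run:
```python
from h import *
from plant import arm
x,y=.600,.1585; r=R(4.75)
arm.move_ptp((x,y,.25),r); arm.movel((x,y,.19),v=.12); arm.wait(.2)
f0=arm.state()["force"]; print(arm.state()["tcp_pos"],f0)
for z in(.178,.170,.163,.156,.151):
    h=arm.movel((x,y,z),v=.03,max_force=8); s=arm.state()
    print(z,h,s["tcp_pos"].round(4),(s["force"]-f0).round(1),s["moment"].round(2),round(s["clock"],1))
    if h: break
shot(arm,"wi")
```

```text
[0.60063572 0.15853812 0.19153984] [ 0.75547352 -0.2247474  -0.46382213]
0.178 False [0.5999 0.1585 0.1776] [-0.8  0.4  0.5] [-0.04 -0.02  0.  ] 10.8
0.17 False [0.5998 0.1585 0.1696] [-0.4  0.1 -0.2] [-0.03  0.06 -0.02] 11.2
0.163 False [0.5998 0.1585 0.1626] [-1.6  0.   0.3] [0.01 0.03 0.02] 11.6
0.156 False [0.5998 0.1584 0.1556] [-0.2  0.   0.6] [ 0.01 -0.02  0.02] 12.0
0.151 False [0.5998 0.1584 0.1506] [-0.9  0.5  0.4] [0.06 0.03 0.01] 12.3
```

View pics/wi.png

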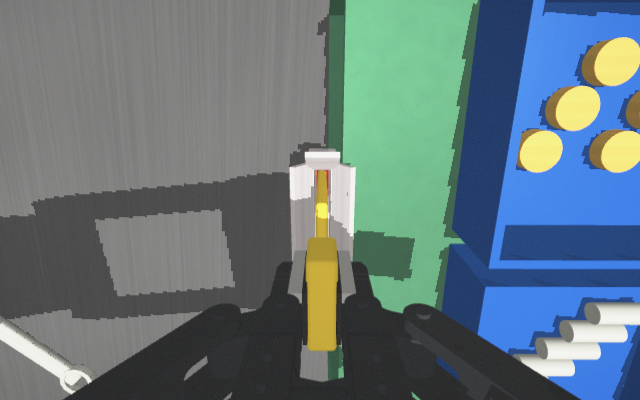

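The holder is in the channel between the white walls at (322,190), with no side force. Now press slowly onto the seat until it meets the hard stop.

Run:
```python
from h import *
from plant import arm
x,y=.600,.1585
for z in(.149,.147,.145,.143,.142,.141,.140,.139,.138,.137):
    h=arm.movel((x,y,z),v=.012,max_force=14); arm.wait(.15); s=arm.state()
    print(z,h,s["tcp_pos"].round(4),s["force"].round(1),round(s["gripper_width"],4),round(s["clock"],1))
    if h or s["force"][2]>16: break
```

```text
0.149 False [0.6002 0.1585 0.1493] [ 0.2 -0.5  1.9] 0.0105 12.8
0.147 False [0.6002 0.1585 0.1475] [ 0.1 -0.3  4.6] 0.0109 13.3
0.145 False [0.6002 0.1585 0.1454] [0.2 0.2 5.1] 0.0107 13.8
0.143 False [0.6002 0.1586 0.1437] [-0.9  0.3  6. ] 0.0107 14.2
0.142 False [0.6003 0.1585 0.1429] [-1.5 -0.4  6.3] 0.0108 14.7
0.141 False [0.6002 0.1585 0.142 ] [-1.5 -0.4  7.3] 0.0109 15.1
0.14 False [0.6003 0.1586 0.1413] [-1.9 -0.1  7.4] 0.0106 15.4
0.139 False [0.6003 0.1585 0.1412] [-2.9 -0.7 11.2] 0.0109 15.8
0.138 False [0.6004 0.1586 0.1412] [-3.6 -0.5 14.1] 0.011 16.2
0.137 False [0.6004 0.1586 0.1412] [-4.9 -0.8 16.4] 0.0107 16.6
```

Stop reached: the TCP holds at 0.1412 (expected 0.141) while the force climbs past the spring's 8.5 N. I check that it holds steady and that nothing else moved, then hand in.

Run:
```python
from h import *
from plant import arm
arm.wait(.6); s=arm.state(); print(s["tcp_pos"].round(4),s["force"].round(1),s["gripper_force"],s["clock"])
d=arm.get_image("top"); o=pickle.load(open("top.pkl","rb"))["image"]
for n,(a,b,c,e) in dict(stand=(360,190,480,235),can=(425,100,475,150),pipe=(360,110,395,145),mug=(105,150,165,200)).items():
    print(n,(np.abs(d["image"][b:e,a:c].astype(int)-o[b:e,a:c]).max(2)>50).sum())
w=shot(arm,"wf"); B=cloud(w,w["hand_eye"]);m=hsv(w["image"],(20,110,50),(35,255,255),(290,160,350,360))
Q=B[(m>0)&(B[:,:,2]<-.007)]; print("bar top in tool",np.median(Q,0).round(4))
ok=abs(s["tcp_pos"][2]-.1412)<.0008 and s["force"][2]>11
print(ok)
if ok: print(arm.hand_in())
```

```text
[0.6004 0.1586 0.1412] [-4.7 -0.6 17. ] 80.67689180374146 17.25
stand 170
can 0
pipe 0
mug 0
bar top in tool [ 0.0016 -0.0005 -0.0101]
True
the job is handed in; nothing more can be done
None
```

The yellow holder is in the channel, pressed fully down to its hard stop with about 17 N and still gripped, and the job is handed in at 17 s; the can, pipe and mug show no change in the top view, and I saw nothing touch the other two holders (the stand's changed pixels, presumably the yellow one's removal, were not checked further).

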